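# Release a crimp applicator and hold its index plunger out

### The job

The crimp applicator has to come off its docking station. First turn the bar-shaped clamp knob counter-clockwise (seen from above) until it clicks past its detent and reaches its far stop; only then grip the black pull head of the index plunger beside it, pull it straight up as far as it goes, and finish while still holding it up there, its pin clear of the hole, so that a colleague can slide the carriage out. Leave the knob released, and the parts bin, the screwdriver and the U-shaped clip where they lie.

Things in the scene. Friction and masses are not known exactly. Their poses are not given: they have to be found in the camera images.
- station: Docking station, fixed to the bench: aluminium base 160 mm (x) by 340 mm (y) by 18 mm high. Origin: on the bench below the plunger's axis; z up. On its y axis: clamp knob at -110 mm, index plunger at 0, applicator at +122 mm. The plunger stands on a dark steel bridge (30 x 80 mm, top 62 mm above the bench). Guide rails along y, 42 mm high, at x = +-45 mm. Its place and yaw vary.
- clamp_knob (a joint): Clamp knob's angle in rad about its upright axis: 0 clamped, growing counter-clockwise seen from above, 1.05 at the far stop (released). Its over-centre spring detent resists with about 0.2 N m at first, falling to none at the crest at 0.525; past it the knob snaps on to 1.05 by itself, short of it back to 0. Starts at 0.
- knob_bar (a point): Point on the clamp knob's axis in the middle of its grip bar, 90 mm above the bench; it turns with the knob. The bar is black, 56 mm long along this point's x axis, 14 mm thick along its y axis, and reaches from 70 to 104 mm above the bench. Below it is a steel hub of 38 mm diameter (60 to 70 mm) on a grey round pedestal of 48 mm diameter.
- index_pin (a joint): Lift of the index plunger in m: 0 seated, 0.020 pulled fully up against its stop. The spring pulls it down with about 5 N when seated and 12 N at full lift; let go, it snaps back down. The pin leaves its hole at 0.010.
- pull_head (a point): Black round pull head on top of the index plunger, moving up and down with it: 22 mm diameter for 28 mm, then a 30 mm diameter rim at the top, 36 mm high in all. This point: centre of its underside, 78 mm above the bench when seated; z up. Beneath it is a brass barrel of 17 mm diameter, 14 mm high, on the bridge.
- index_hole (a point): Mouth of the index hole in the steel carriage, under the plunger, 34 mm above the bench. The pin (8 mm diameter) is seated 10 mm deep in it.
- parts_bin: Bystander: loose black open bin, 130 x 95 x 65 mm, with brass terminals; origin at the centre of its underside.
- screwdriver: Bystander: loose grey-handled screwdriver, lying along its x axis, about 200 mm long; origin about its middle.
- u_clip: Bystander: loose flat U-shaped clip of red painted steel, 60 x 46 x 6 mm; origin at the middle of its underside.
- applicator_top (a point): Top of the crimp applicator on the station: a fixed black and steel tool, 85 x 52 mm, with a red ring; this point is the middle of its top, 124 mm above the bench.

How it is judged:
By the outcome, as a careful person would: the job done as asked, in the order asked, and still so for the second after the job is handed in, while the arm keeps its last pose, push and grip.
It also fails if it takes over 42 s, if anything falls off the work surface, if the arm or the gripper's body presses on something with over 40 N, if the wrist force passes 120 N, or if a joint passes its speed limit or range.

### The arm

A 6-joint arm with a two-finger parallel gripper is mounted at the origin on the work surface. World frame = base frame: x ahead of the robot, y to its left, z up, the work surface at z = 0. Lengths are in m, angles in rad, forces in N, time in s.
With the tool pointing down it reaches from about 0.3 to 0.75 m from the base axis. Payload 8.5 kg.
Tool frame: the origin (TCP) lies at the very end of the fingers, on their centre line; the grasp point (between the pads) lies behind it (robot.pinch_z is the z of the grasp point in the tool frame, in m); z points along the fingers, y is the line along which they close (so a half turn about z gives the same grasp; the last joint's range is limited). The gripper opens to 85 mm and grips with 20 to 120 N. Pads are 22 mm wide; open, the fingers measure 114 mm over their backs; the gripper's body (76 mm by 85 mm) begins 54 mm behind the grasp point. The pads swing forward as they close: fully open they stand 13 mm farther back than shut.
Start: joints at [-1.431, 0.381, 1.297, -0, 1.464, -0.215], TCP at [0.191, -0.516, 0.231] pointing down, gripper open.
Joint ranges: [-3.11, 3.11], [-0.89, 2.33], [0.22, 2.48], [-1.42, 4.56], [0.17, 2.85], [-2.88, 2.88]. Speed limits (rad/s): [2.39, 2.39, 3.14, 3.14, 3.14, 3.14].

### API

Orientations are given as a rotation vector (axis times angle).
In Python, from rig import robot, imaging gives the robot as it stands.
- The arm moves only by the tool play_rows, never from a script. Its arguments are lists of equal length, an entry for each row: "offset": the shift along the tool's x, y, z as a fraction of full scale, a list of three; "rot": the turn, a rotation vector about the tool's x, y, z as a fraction of full scale, a list of three. In form: {"offset": [[x, y, z], ...], "rot": [[wx, wy, wz], ...]}. A call has 1 to 20 rows; each row shifts and turns the commanded pose from where the row before left it, along the tool's axes as they then stand; what a row does not reach is not made up. Full scale, the value 1, is 2.5 cm for a shift and 10 degrees for a turn. A row lasts 1/8 s, in which the tool goes at most 62.5 mm and 10.7 degrees, less where a joint would pass 70% of its speed; a pose out of reach is approached as far as the arm can. A call with a number of a shift or a turn outside -1 to 1 is refused whole. A call with a gripper value outside its range is refused whole. "hand" is the closure, from 0 (fully open) to 1 (shut), set as the call begins (left out, the last holds). The fingers move at their own pace and stop on an object; the grip force is fixed at half the most. Time passes only in rows, so rows that do not move let the fingers close. It gives the time, the measured TCP pose, the force, the opening and the grip force at its end, in the units of the state.
- robot.sense(): the state, without advancing time (a new reading comes with each control period).
- imaging.read_camera(name): name is "scene" or "top" or "wrist"; returns the picture (400x640x3 uint8, blue, green, red); there is no depth.
- imaging.camera_params(name): a dict with "camera_matrix" (3x3 intrinsics, pixels), "eye" and "rotation" of the camera in the world. Camera axes: x right, y down, z forward; pixel columns grow to the right and rows downward; lengths in m; the calibration is good to about 2 mm. A picture is of the moment at which its call begins: read the wrist's pose just before it. camera_params takes no time and is no camera call; for the wrist camera it gives the pose at the moment of the call.
- robot.close_job(): hands the job in; it is judged then, once.
The state is a dict: "clock": time; "q": joint angles; "joint_velocities": joint speeds; "joint_efforts": joint torques, N m; "ee_pos": TCP position; "tcp_rot": TCP orientation; "contact_force": force on the tool from outside, world axes, zero at the start; "moment": the same for the moment, N m; "width": opening from 0.0 (shut) to 1.0 (fully open); "grip_force": force on a finger pad.
Only numpy, scipy, OpenCV 4.12 (cv2) and the standard library are available. Lean on these libraries where they do the work, as an engineer would, in place of code of your own. Each camera call takes 0.05 s, during which the arm holds its last target. There are 200 camera calls.

## Working session

There is one attempt and no reset: what is moved stays moved. The work goes in short steps, Python scripts to look and compute and a tool call to move; the robot and the scene stay as the last step left them, time stands still between calls to the robot, and variables do not carry over. Pictures are saved under pics/ and viewed, at most 10 in all, crops included, and the job is handed in when it is done.

Besides the shell and the picture viewer there is one more tool, called after "Request:" by a JSON object that holds its "op" and its "data". play_rows: Moves the arm, as the interface text tells. Its arguments: {"type":"object","properties":{"offset":{"type":"array"},"rot":{"type":"array"},"hand":{"type":"number"}},"required":["offset","rot"]}

```bash
mkdir -p pics; ls; python3 - <<'E'
from rig import robot, imaging
import cv2,numpy as np
a=imaging.read_camera("scene");b=imaging.read_camera("top")
cv2.imwrite("pics/s0.png",a);cv2.imwrite("pics/t0.png",b)
for n in("scene","top","wrist"):
    p=imaging.camera_params(n);print(n,{k:np.round(v,4).tolist() for k,v in p.items()})
s=robot.sense();print(s);print(robot.pinch_z)
E
```

```text
pics
scene {'camera_matrix': [[432.5267, 0.0, 320.6974], [0.0, 432.5267, 205.0786], [0.0, 0.0, 1.0]], 'eye': [0.9652, 0.7002, 0.8317], 'rotation': [-0.6687, -2.6633, 1.0642]}
top {'camera_matrix': [[426.642, 0.0, 311.8012], [0.0, 426.642, 198.1606], [0.0, 0.0, 1.0]], 'eye': [0.4272, 0.0554, 1.0176], 'rotation': [-2.1286, 2.0957, -0.2051]}
wrist {'camera_matrix': [[310.6612, 0.0, 321.565], [0.0, 310.6612, 198.9749], [0.0, 0.0, 1.0]], 'eye': [0.2536, -0.4908, 0.3728], 'rotation': [2.3909, -1.6639, -0.2278]}
{'clock': 0.1, 'q': array([-1.43128731e+00,  3.81142266e-01,  1.29815083e+00, -1.35099812e-05,
        1.46362391e+00, -2.15330366e-01]), 'joint_velocities': array([ 0.00025952, -0.00205761, -0.00259457,  0.00062511,  0.00209656,
       -0.00080895]), 'joint_efforts': array([ 3.89838693e-03, -4.49221838e+01, -2.31656706e+01, -1.92892626e-04,
        3.63961837e-03, -1.67580833e-05]), 'ee_pos': array([ 0.19103329, -0.5154777 ,  0.23077771]), 'tcp_rot': array([-3.09097356e+00, -5.54229406e-01, -5.77389335e-05]), 'contact_force': array([-0.61070371,  0.0260245 ,  0.13428576]), 'moment': array([-0.02398821,  0.01075028, -0.00777221]), 'grip_force': 0.0, 'width': 0.99927797306772}
-0.0187
```

View pics/t0.png

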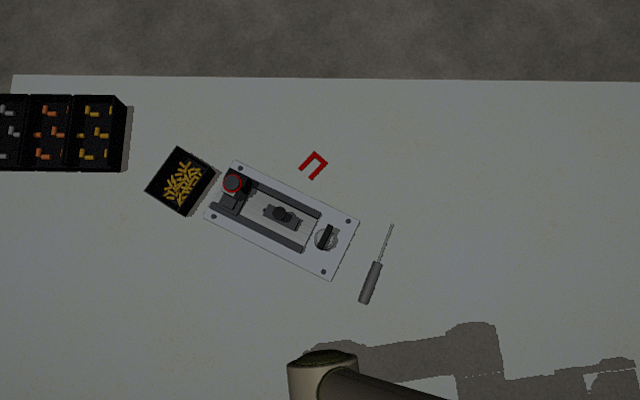

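View pics/s0.png

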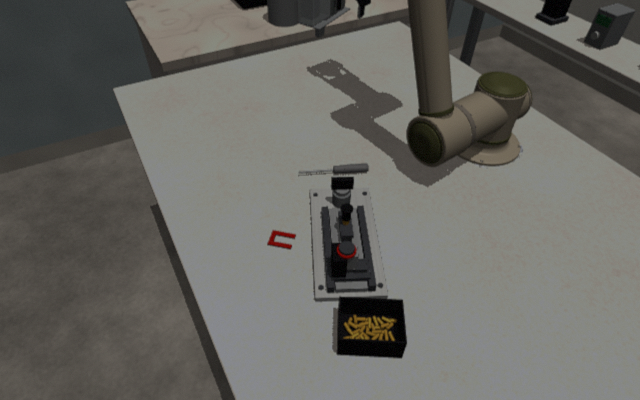

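The top view shows the applicator ring at (232,183), plunger head at (283,214), knob bar at (326,237), base plate corners at about (236,160), (359,221), (331,281), (204,215), clip at (314,165) and screwdriver at (376,265). The scene view shows the knob at (343,184), plunger at (346,215) and red ring at (345,252).

```bash
cat > h.py <<'E'
import numpy as np, cv2
from scipy.spatial.transform import Rotation as R
from rig import robot, imaging
def ray(p,uv):
    K=np.array(p["camera_matrix"]);r=np.array(p["rotation"])
    M=r if r.shape==(3,3) else R.from_rotvec(r).as_matrix()
    return np.array(p["eye"]), M@np.linalg.inv(K)@np.array([uv[0],uv[1],1.])
def onz(p,uv,z):
    e,d=ray(p,uv);return (e+d*(z-e[2])/d[2])
def proj(p,X):
    M=R.from_rotvec(p["rotation"]).as_matrix();c=M.T@(np.array(X)-p["eye"])
    v=np.array(p["camera_matrix"])@c;return v[:2]/v[2]
E
python3 - <<'E'
from h import *
p=imaging.camera_params("top");im=cv2.imread("pics/t0.png")
g=cv2.cvtColor(im,cv2.COLOR_BGR2GRAY)
x0,y0,x1,y1=195,145,370,295
print("plate grey",g[205,338],g[255,320],"bench",g[180,390],"BGR",im[205,338],im[180,390])
c=cv2.resize(im[y0:y1,x0:x1],None,fx=4,fy=4,interpolation=cv2.INTER_CUBIC)
cv2.imwrite("pics/t0c.png",cv2.convertScaleAbs(c,alpha=1.6))
B=[onz(p,u,.018) for u in [(238,167),(348,222),(323,271),(213,216)]]
print(np.round(B,4))
pl=onz(p,(283,214),.114);kn=onz(p,(326,237),.104);print(pl,kn,np.linalg.norm(pl-kn))
E
```

```text
plate grey 118 120 bench 120 BGR [115 119 117] [113 122 118]
[[ 0.7054  0.2452  0.018 ]
 [ 0.5747 -0.0218  0.018 ]
 [ 0.4595  0.036   0.018 ]
 [ 0.5841  0.2985  0.018 ]]
[0.5756786  0.12503645 0.114     ] [0.52876702 0.03205346 0.104     ] 0.1046256831289448
```

View pics/t0c.png

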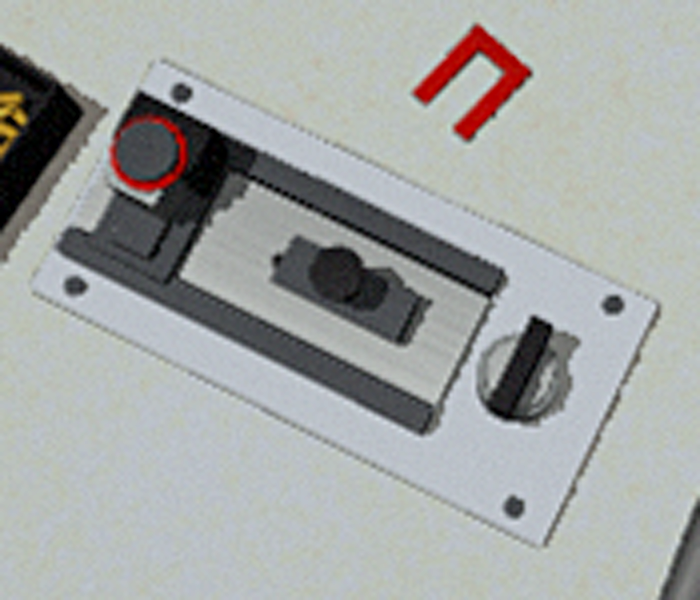

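The enlarged crop (4x, from 195,145) shows plate corners at (155,60), (660,300), (545,547), (33,290), head centre at (336,274), ring at (149,154) and the bar from (540,320) to (508,415).

```bash
python3 - <<'E'
from h import *
p=imaging.camera_params("top");ps=imaging.camera_params("scene")
f=lambda u:(np.array(u)+.5)/4-.5+[195,145]
w=lambda u,z:onz(p,f(u),z)
C=[w(u,.018) for u in[(155,60),(660,300),(545,547),(33,290)]]
B=[w(u,.018) for u in[(182,93),(613,304),(514,506),(75,286)]]
print(np.linalg.norm(C[0]-C[1]),np.linalg.norm(C[1]-C[2]),np.linalg.norm(C[2]-C[3]),np.linalg.norm(C[3]-C[0]))
yd=C[0]-C[1]+C[3]-C[2]; xd=C[0]-C[3]+C[1]-C[2]
print("y yaw",np.arctan2(yd[1],yd[0]),"x yaw",np.arctan2(xd[1],xd[0]), "bolts",[np.arctan2(*(v[1],v[0])) for v in (B[0]-B[1],B[3]-B[2],B[0]-B[3],B[1]-B[2])])
print("centres",np.mean(C,0),np.mean(B,0))
print("head",w((336,274),.114),"knob",w((524,366),.104),"ring",w((149,154),.124))
E
```

```text
0.33849814949792445 0.15921075780079266 0.3373929783093551 0.1569080930651472
y yaw 1.130749333374938 x yaw -0.43035802233934417 bolts [np.float64(1.1236446003047935), np.float64(1.1267295785714417), np.float64(-0.4496559344838151), np.float64(-0.44924880134757395)]
centres [0.58049151 0.13707952 0.018     ] [0.58107579 0.13796101 0.018     ]
head [0.57743804 0.13448957 0.114     ] knob [0.53063596 0.03287594 0.104     ] ring [0.63974572 0.2365008  0.124     ]
```

Request:
{"op": "play_rows", "data": {"offset": [[1,-0.8,0],[1,-0.8,0],[1,-0.8,0],[1,-0.8,0],[1,-0.8,0],[1,-0.8,0],[1,-0.8,0],[1,-0.8,0],[1,-0.8,0],[1,-0.8,0],[1,-0.8,0],[1,-0.8,0],[1,-0.8,0],[1,-0.8,0],[1,-0.8,0],[1,-0.8,0],[1,-0.8,0],[1,-0.8,0],[1,-0.8,0],[1,-0.8,0]], "rot": [[0,0,0],[0,0,0],[0,0,0],[0,0,0],[0,0,0],[0,0,0],[0,0,0],[0,0,0],[0,0,0],[0,0,0],[0,0,0],[0,0,0],[0,0,0],[0,0,0],[0,0,0],[0,0,0],[0,0,0],[0,0,0],[0,0,0],[0,0,0]], "hand": 0}}

```text
clock: 2.6
ee_pos: [0.5213, 0.0341, 0.231]
tcp_rot: [-3.092, -0.554, 0.001]
contact_force: [0.1, -0.1, -0.1]
width: 1.001
grip_force: 0.0
```

Request:
{"op": "play_rows", "data": {"offset": [[0,0,0],[0,0,0],[0,0,0],[0,0,0],[0,0,0],[0,0,0],[0,0,0]], "rot": [[0,0,0.8],[0,0,0.8],[0,0,0.8],[0,0,0.8],[0,0,0.8],[0,0,0.57],[0,0,0]]}}

```text
clock: 3.48
ee_pos: [0.5208, 0.0331, 0.231]
tcp_rot: [3.065, -0.688, -0.001]
contact_force: [-0.6, -1.0, 1.0]
width: 0.997
grip_force: 0.0
```

```bash
python3 - <<'E'
from h import *
s=robot.sense();p=imaging.camera_params("wrist");im=imaging.read_camera("wrist")
import pickle;pickle.dump(p,open("w1.pkl","wb"))
cv2.imwrite("pics/w1.png",im)
t=R.from_rotvec(s["tcp_rot"]).as_matrix();print(s["clock"],s["ee_pos"],s["q"],"tooly yaw",np.arctan2(t[1,1],t[0,1]))
for n,X in dict(knob=(.5305,.034,.104),head=(.5774,.134,.114)).items():print(n,proj(p,X))
E
```

```text
3.475 [0.52081938 0.03307783 0.23104975] [-1.63669331e-01  3.31766741e-01  1.37428206e+00 -8.33131185e-06
  1.43623957e+00  1.84902752e+00] tooly yaw -2.0126956597424046
knob [317.18366106 180.72983821]
head [187.6599842  183.64506566]
```

View pics/w1.png

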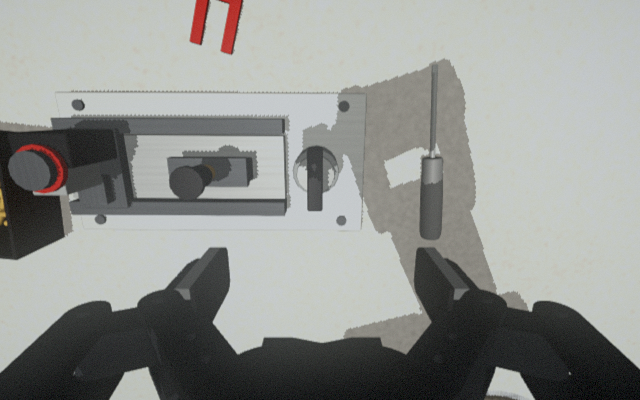

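The wrist view shows the bar upright from (315,148) to (315,210), so aligned with tool x, and the head at (186,183); both match the predictions within about 2 px. I refine with this view.

```bash
python3 - <<'E'
from h import *
import pickle
p=pickle.load(open("w1.pkl","rb"));im=cv2.imread("pics/w1.png");g=cv2.cvtColor(im,cv2.COLOR_BGR2GRAY)
for n,(x0,y0,x1,y1),z in(("knob",(295,140,338,220),.104),("head",(165,160,212,203),.114)):
    m=(g[y0:y1,x0:x1]<60).astype(np.uint8)
    c=max(cv2.findContours(m,0,2)[0],key=cv2.contourArea)
    r=cv2.minAreaRect(c);ctr=np.array(r[0])+[x0,y0];print(n,ctr,r[1:],onz(p,ctr,z),cv2.boxPoints(r)+[x0,y0])
print(g[150:212:6,305:326])
t=R.from_rotvec(robot.sense()["tcp_rot"]).as_matrix()
for X in((.5305,.034,.09),(.529,.035,.09)): print("tool d",t.T@(np.array(X)-robot.sense()["ee_pos"]))
E
```

```text
knob [308.5 169. ] ((1.0, 0.0), 180.0) [0.54321202 0.03634883 0.104     ] [[309. 169.]
 [309. 169.]
 [308. 169.]
 [308. 169.]]
head [203.93150711 175.34931374] ((25.076457977294922, 15.641751289367676), 65.55604553222656) [0.57765073 0.11770228 0.114     ] [[191.6232872  167.17123222]
 [205.86301422 160.69862938]
 [216.23972702 183.52739525]
 [202.         189.99999809]]
[[ 76  81  73  62  61  66  62  64  67  69  61  65  60  62  67  61  62  68
   87  84  79]
 [107  94  67  63  65  67  66  64  67  65  69  69  69  67  63  69  61  64
   95 102 104]
 [120 114  75  61  66  64  61  67  65  68  64  65  63  67  65  67  63  76
  120 124 123]
 [177 127  74  63  65  66  66  73  82  84  78  68  68  69  68  67  65  74
  116 120 121]
 [200 202 111  61  65  67  68  71  66  66  64  70  72  67  73  67  66  77
  113 119 116]
 [199 197 109  71  85  91  83  86  87  85  84  85  79  71  67  70  69  78
  117 118 116]
 [199 198 111  75  87  89  83  86  85  85  84  86  83  83  82  82  72  75
  119 118 122]
 [195 187 106  78  88  88  90  86  83  85  84  86  80  78  80  78  70  86
  140 170 183]
 [203 204 112  77  87  86  85  87  85  82  84  81  83  84  83  76  76 138
  201 202 201]
 [202 202 125  80  85  88  81  87  87  82  82  85  85  85  82  76  81 135
  199 203 203]
 [202 203 178 119  97  93  97  94  92  97  93  93  90  94  90  93 124 184
  202 204 202]]
tool d [ 0.00843793 -0.00495809  0.14107081]
tool d [ 0.00665467 -0.00522264  0.14107185]
```

Request:
{"op": "play_rows", "data": {"offset": [[0.37,-0.26,0.5],[0,0,0.8],[0,0,0.8],[0,0,0.8],[0,0,0.8],[0,0,0.8],[0,0,0.8],[0,0,0.5],[0,0,0.3],[0,0,0.14],[0,0,0],[0,0,0]], "rot": [[0,0,0],[0,0,0],[0,0,0],[0,0,0],[0,0,0],[0,0,0],[0,0,0],[0,0,0],[0,0,0],[0,0,0],[0,0,0],[0,0,0]]}}

```text
clock: 5.03
ee_pos: [0.5324, 0.0349, 0.0758]
tcp_rot: [-3.065, 0.69, -0.002]
contact_force: [-0.0, 0.5, 0.0]
width: 0.999
grip_force: 0.0
```

Request:
{"op": "play_rows", "data": {"offset": [[0,0,0],[0,0,0],[0,0,0],[0,0,0],[0,0,0],[0,0,0],[0,0,0],[0,0,0]], "rot": [[0,0,0],[0,0,0],[0,0,0],[0,0,0],[0,0,0],[0,0,0],[0,0,0],[0,0,0]], "hand": 1}}

```text
clock: 6.02
ee_pos: [0.5321, 0.0348, 0.0755]
tcp_rot: [3.065, -0.69, 0.0]
contact_force: [-2.7, -2.2, 5.7]
width: 0.154
grip_force: 59.1
```

```bash
python3 - <<'E'
from h import *
s=robot.sense();print(s["clock"],s["ee_pos"],s["contact_force"],s["moment"],s["width"],s["grip_force"],s["q"])
im=imaging.read_camera("wrist");cv2.imwrite("pics/w2.png",im)
E
```

```text
6.025 [0.5320938  0.03483607 0.07549269] [-2.72530824 -2.15106554  5.67859975] [-0.25548139  0.45715395 -0.19063222] 0.15389244438575847 59.075122475624084 [-1.56700924e-01  5.19317979e-01  1.57031016e+00 -2.32471405e-04
  1.05188199e+00  1.85711556e+00]
```

View pics/w2.png

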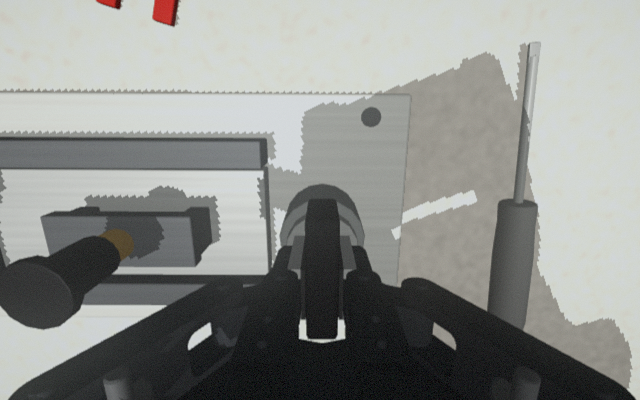

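The view shows the bar centred between the closed pads at about (322,270), with the head clear at the left (40,290).

Request:
{"op": "play_rows", "data": {"offset": [[0,0,0],[0,0,0],[0,0,0],[0,0,0],[0,0,0],[0,0,0],[0,0,0],[0,0,0],[0,0,0],[0,0,0],[0,0,0],[0,0,0],[0,0,0],[0,0,0],[0,0,0],[0,0,0]], "rot": [[0,0,-0.3],[0,0,-0.5],[0,0,-0.5],[0,0,-0.5],[0,0,-0.5],[0,0,-0.5],[0,0,-0.5],[0,0,-0.5],[0,0,-0.5],[0,0,-0.5],[0,0,-0.5],[0,0,-0.5],[0,0,-0.3],[0,0,0],[0,0,0],[0,0,0]]}}

```text
clock: 8.07
ee_pos: [0.532, 0.0353, 0.0755]
tcp_rot: [-2.991, -0.96, -0.0]
contact_force: [-1.6, 1.3, 5.5]
width: 0.152
grip_force: 59.6
```

```bash
python3 - <<'E'
from h import *
s=robot.sense();t=R.from_rotvec(s["tcp_rot"]).as_matrix();print(s["clock"],s["ee_pos"],s["contact_force"],s["moment"],s["width"],s["grip_force"],s["q"],"turned",np.arctan2(t[1,1],t[0,1])+2.0127)
E
```

```text
8.075 [0.53202241 0.03529962 0.07548566] [-1.56200442  1.31977159  5.49160973] [-0.12940392  0.42089541 -0.53176811] 0.15193239328946198 59.55434739589691 [-1.56256203e-01  5.19271529e-01  1.57043336e+00  7.31062893e-04
  1.05199412e+00  7.93096962e-01] turned 1.0629844081418374
```

Request:
{"op": "play_rows", "data": {"offset": [[0,0,0],[0,0,0],[0,0,0],[0,0,0],[0,0,0],[0,0,0]], "rot": [[0,0,0],[0,0,0],[0,0,0],[0,0,0],[0,0,0],[0,0,0]], "hand": 0}}

```text
clock: 8.82
ee_pos: [0.5321, 0.035, 0.0753]
tcp_rot: [-2.991, -0.961, -0.0]
contact_force: [-0.5, 1.0, 0.4]
width: 0.999
grip_force: 0.0
```

Request:
{"op": "play_rows", "data": {"offset": [[0,0,-0.3],[0,0,-0.8],[0,0,-0.8],[0,0,-0.8],[0,0,-0.8],[0,0,-0.8],[0,0,-0.8],[0,0,-0.5],[0,0,0]], "rot": [[0,0,0],[0,0,0],[0,0,0],[0,0,0],[0,0,0],[0,0,0],[0,0,0],[0,0,0],[0,0,0]]}}

```text
clock: 9.95
ee_pos: [0.5323, 0.0349, 0.2161]
tcp_rot: [2.99, 0.961, 0.002]
contact_force: [0.1, -0.2, 0.4]
width: 0.999
grip_force: 0.0
```

```bash
python3 - <<'E'
from h import *
s=robot.sense();p=imaging.camera_params("wrist");im=imaging.read_camera("wrist")
import pickle;pickle.dump(p,open("w3.pkl","wb"))
cv2.imwrite("pics/w3.png",im)
t=R.from_rotvec(s["tcp_rot"]).as_matrix();print(s["clock"],s["ee_pos"],s["width"],s["contact_force"])
for n,X in dict(knob=(.532,.035,.104),head=(.5774,.134,.114)).items():print(n,proj(p,X),t.T@(np.array(X)-s["ee_pos"]))
E
```

```text
9.95 [0.53231966 0.03492769 0.21605048] 0.9993249524940562 [ 0.10000424 -0.15286788  0.35038821]
knob [323.17196688 196.52996866] [-0.0003508  -0.0003745   0.11204978]
head [249.88598591  75.70335149] [ 0.09423057 -0.05438858  0.10209966]
```

View pics/w3.png

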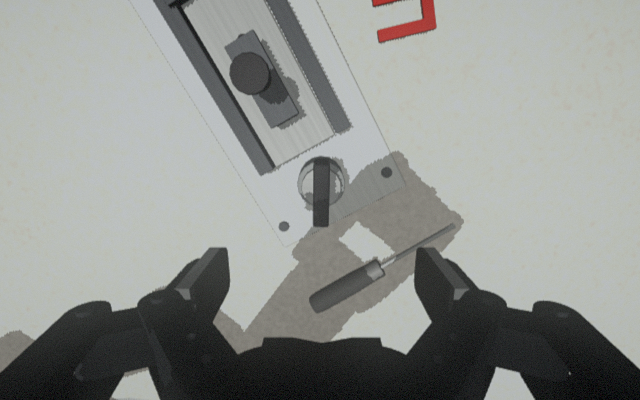

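The knob stays at its far stop, with the bar still along tool x at (321,192). The head is at (250,73), about 2 mm further along tool x than predicted.

Request:
{"op": "play_rows", "data": {"offset": [[0.76,-0.44,0],[0.76,-0.44,0],[0.76,-0.44,0],[0.76,-0.43,0],[0.77,-0.43,0],[0,0,0],[0,0,0.5],[0,0,0.8],[0,0,0.8],[0,0,0.8],[0,0,0.6]], "rot": [[0,0,0],[0,0,0],[0,0,0],[0,0,0],[0,0,0],[0,0,0],[0,0,0],[0,0,0],[0,0,0],[0,0,0],[0,0,0]]}}

```text
clock: 11.38
ee_pos: [0.5772, 0.1342, 0.1263]
tcp_rot: [-2.991, -0.96, 0.002]
contact_force: [0.4, -0.4, 0.2]
width: 1.001
grip_force: 0.0
```

```bash
python3 - <<'E'
from h import *
s=robot.sense();im=imaging.read_camera("wrist");p=imaging.camera_params("wrist")
cv2.imwrite("pics/w4.png",im);print(s["ee_pos"],s["contact_force"],proj(p,(.5774,.134,.114)))
E
```

```text
[0.57719474 0.13415146 0.12633648] [ 0.42350595 -0.43683341  0.16518583] [325.90440154 244.10456916]
```

View pics/w4.png

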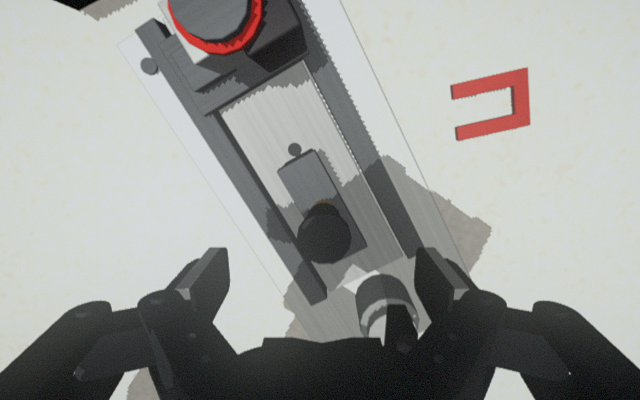

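The rim's centre is at (324,235), about 9 px above the prediction, so I shift about 3 mm along tool x. The fingers straddle the head and the knob is clear behind.

Request:
{"op": "play_rows", "data": {"offset": [[0.12,0,0],[0,0,0.5],[0,0,0.6],[0,0,0.6],[0,0,0.4],[0,0,0.2],[0,0,0.07],[0,0,0]], "rot": [[0,0,0],[0,0,0],[0,0,0],[0,0,0],[0,0,0],[0,0,0],[0,0,0],[0,0,0]]}}

```text
clock: 12.42
ee_pos: [0.5804, 0.1365, 0.0688]
tcp_rot: [2.991, 0.961, 0.001]
contact_force: [0.0, 0.3, 0.1]
width: 0.996
grip_force: 0.0
```

Request:
{"op": "play_rows", "data": {"offset": [[0,0,0],[0,0,0],[0,0,0],[0,0,0],[0,0,0],[0,0,0],[0,0,0],[0,0,0]], "rot": [[0,0,0],[0,0,0],[0,0,0],[0,0,0],[0,0,0],[0,0,0],[0,0,0],[0,0,0]], "hand": 1}}

```text
clock: 13.42
ee_pos: [0.581, 0.1356, 0.0691]
tcp_rot: [2.989, 0.96, 0.002]
contact_force: [2.0, -5.0, 1.8]
width: 0.283
grip_force: 58.3
```

```bash
python3 - <<'E'
from h import *
s=robot.sense();im=imaging.read_camera("wrist")
cv2.imwrite("pics/w5.png",im);print(s["clock"],s["ee_pos"],s["contact_force"],s["moment"],s["width"]*85,s["grip_force"])
E
```

```text
13.425 [0.58099854 0.13564186 0.06905773] [ 1.95245519 -5.01237517  1.841341  ] [-0.57816788 -0.23935478  0.00834944] 24.03421752280133 58.348758167493585
```

View pics/w5.png

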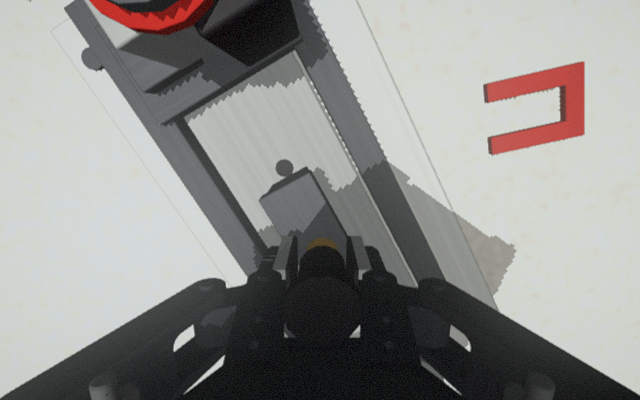

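The view shows the head centred between the pads at (322,300), gripped on its body below the rim (24 mm opening).

Request:
{"op": "play_rows", "data": {"offset": [[0,0,-0.08],[0,0,-0.08],[0,0,-0.08],[0,0,-0.08],[0,0,-0.08],[0,0,-0.08],[0,0,-0.08],[0,0,-0.08],[0,0,-0.08],[0,0,-0.08],[0,0,0],[0,0,0]], "rot": [[0,0,0],[0,0,0],[0,0,0],[0,0,0],[0,0,0],[0,0,0],[0,0,0],[0,0,0],[0,0,0],[0,0,0],[0,0,0],[0,0,0]]}}

```text
clock: 14.98
ee_pos: [0.5808, 0.1356, 0.0872]
tcp_rot: [2.99, 0.96, -0.0]
contact_force: [7.7, -4.0, -12.1]
width: 0.287
grip_force: 59.5
```

```bash
python3 - <<'E'
from h import *
s=robot.sense();print(s["clock"],s["ee_pos"],s["contact_force"],s["moment"],s["width"]*85,s["grip_force"])
E
```

```text
14.975 [0.58080666 0.13560287 0.08721749] [  7.71345393  -3.95810396 -12.0928497 ] [-0.51038235 -1.01033809  0.00107647] 24.3644579016252 59.51481126328872
```

Request:
{"op": "play_rows", "data": {"offset": [[0,0,-0.04],[0,0,-0.04],[0,0,-0.04],[0,0,0],[0,0,0]], "rot": [[0,0,0],[0,0,0],[0,0,0],[0,0,0],[0,0,0]]}}

```text
clock: 15.6
ee_pos: [0.5807, 0.1356, 0.0893]
tcp_rot: [2.99, 0.96, -0.002]
contact_force: [9.7, -4.8, -18.4]
width: 0.29
grip_force: 60.4
```

Request:
{"op": "play_rows", "data": {"offset": [[0,0,-0.04],[0,0,-0.04],[0,0,0],[0,0,0]], "rot": [[0,0,0],[0,0,0],[0,0,0],[0,0,0]]}}

```text
clock: 16.1
ee_pos: [0.5805, 0.1356, 0.0894]
tcp_rot: [2.991, 0.96, -0.005]
contact_force: [13.5, -3.5, -31.8]
width: 0.284
grip_force: 61.8
```

```bash
python3 - <<'E'
from h import *
s=robot.sense();print(s["clock"],s["ee_pos"],s["contact_force"],s["width"]*85,s["grip_force"])
a=imaging.read_camera("wrist");b=imaging.read_camera("scene");t=imaging.read_camera("top")
q=cv2.resize(b[140:300,260:420],(400,400),interpolation=2)
cv2.imwrite("pics/w6.png",np.hstack([a[:,200:600],cv2.convertScaleAbs(q,alpha=1.6)]))
E
```

```text
16.1 [0.58047802 0.13556024 0.08941709] [ 13.54584368  -3.53116696 -31.78097721] 24.139941403234477 61.79023297459935
```

View pics/w6.png

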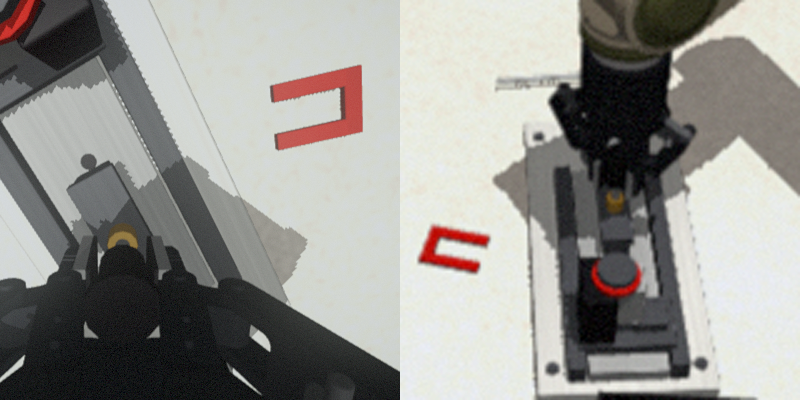

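The pads still hold the head at the same place relative to the gripper, and the brass barrel below it is now exposed. The tool stopped rising at 20.3 mm with the force climbing, so the plunger is at its stop. I ease the excess pull a little and check that it holds.

Request:
{"op": "play_rows", "data": {"offset": [[0,0,0.03],[0,0,0],[0,0,0],[0,0,0],[0,0,0],[0,0,0],[0,0,0],[0,0,0]], "rot": [[0,0,0],[0,0,0],[0,0,0],[0,0,0],[0,0,0],[0,0,0],[0,0,0],[0,0,0]]}}

```text
clock: 17.25
ee_pos: [0.5806, 0.1356, 0.0894]
tcp_rot: [2.991, 0.96, -0.004]
contact_force: [13.0, -3.1, -27.6]
width: 0.283
grip_force: 61.6
```

```bash
python3 -c "
from rig import robot
print(robot.close_job())"
```

```text
the job is handed in; nothing more can be done
None
```

The knob is turned to its far stop and left released, and the job was handed in with the arm still holding the index plunger up at its 20 mm stop; the bin, screwdriver and clip were not touched.

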